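# Load the dish dryer and start the right programme

## Robot

A 6-joint arm with a two-finger parallel gripper is mounted at the origin on the work surface. World frame = base frame: x ahead of the robot, y to its left, z up, the work surface at z = 0. Lengths are in m, angles in degrees, forces in N, time in s.
With the tool pointing down it reaches from about 0.35 to 0.85 m from the base axis. Payload 8.1 kg.
Tool frame: the origin (TCP) lies on the centre line of the jaws, within the pads' length; the fingertips stand bot.tcp_to_tips ahead of it and the grasp point (between the pads) lies 5 mm behind it (bot.tcp_to_tips is the distance from the TCP to the fingertips, in m); z points along the fingers, y is the line along which they close (so a half turn about z gives the same grasp; the last joint's range is limited). The gripper opens to 93 mm and grips with 3 to 60 N. Pads are 15 mm wide; open, the fingers measure 128 mm over their backs; the gripper's body (75 mm by 188 mm) begins 65 mm behind the grasp point.
Start: joints at [-68.663, 7.471, 85.268, -0, 87.261, -4.893], TCP at [0.265, -0.538, 0.233] pointing down, gripper open.
Joint ranges: [-169.43, 169.43], [-51.17, 129.36], [1.28, 143.12], [-76.62, 256.62], [0, 156.53], [-152.29, 152.29]. Speed limits (degrees/s): [136.94, 136.94, 159.86, 180, 180, 180].

## Interface

Orientations are given as [roll, pitch, yaw] about the fixed x, y, z axes, in that order (R = Rz(yaw) Ry(pitch) Rx(roll)).
In Python, from workcell import bot gives the robot as it stands.
- The arm moves only by the tool send_rows, never from a script. Its argument "increments" is a list that holds one entry, the list of rows, each a list of 7 numbers: the finger opening in m, from 0 to 0.093, then the shift along the tool's x, y, z in m, then the turn, a rotation vector about the tool's x, y, z in rad. A call has 1 to 12 rows; each row shifts and turns the commanded pose from where the row before left it, along the tool's axes as they then stand; what a row does not reach is not made up. A row lasts 1/10 s, in which the tool goes at most 50 mm and 8.59 degrees, less where a joint would pass 70% of its speed; a pose out of reach is approached as far as the arm can. A call is refused whole if a number of a shift passes 0.05 or a number of a turn 0.15, either way. A call with a gripper value outside its range is refused whole. The fingers move at their own pace and stop on an object; "grip_force" is the grip in N (left out, the last holds). Time passes only in rows, so rows that do not move let the fingers close. It gives the time, the measured TCP pose, the force and the opening at its end, in the units of the state.
- bot.get_obs(): the state, without advancing time (a new reading comes with each control period).
- bot.grab_frame(name): name is "side" or "top"; returns a dict with "img" (420x560x3 uint8, red, green, blue), "depth" (420x560 float32, m along the optical axis (not along the pixel's ray), 0 where there is no reading), "fx", "fy", "cx", "cy" (pixels), "R" (3x3) and "t" (3): a world point X has camera coordinates R X + t. Camera axes: x right, y down, z forward; pixel columns grow to the right and rows downward; lengths in m; the calibration is good to about 2 mm. A picture is of the moment at which its call begins.
- bot.job_done(): hands the job in, once; it reports no verdict.
Trained networks look in a picture, given as the dict that the camera call returned (one of the last four; its "shot" number tells which), for a name from the list of things; names that differ only in an ending like _2 or _b are one class to them, and where a whole thing is asked for, a point or a joint stands for the part that bears it (a point fixed in the world has none). Each returns a list of dicts, best first, with "conf" (0 to 1); they miss things now and then, are a little off and sometimes report something else, mostly with a low value. They report only what shows in the picture. A call takes as long as a camera call.
- bot.spot_in(picture, query): "uv" ([column, row] in pixels, amid what is visible of it).
The state is a dict: "t": time; "q": joint angles; "joint_velocities": joint speeds; "joint_torque": joint torques, N m; "position": TCP position; "orientation": TCP orientation; "force": force on the tool from outside, world axes, zero at the start; "wrist_torque": the same for the moment, N m; "finger_gap": finger opening in m.
Only numpy, scipy, OpenCV 4.12 (cv2) and the standard library are available. Lean on these libraries where they do the work, as an engineer would, in place of code of your own. Each camera call takes 0.05 s, during which the arm holds its last target. There are 200 camera calls.

## Task

If the dish dryer is still running (run key down), stop it with the wide stop key; with it stopped, softly set every small white dish, and the yellow melamine bowl if there is one, on the pulled-out tray, upside down as they are, and then slide the loaded tray fully home into the bay under the dryer. Then have the gentle key (one rib) down if the melamine bowl is in the load, or the hot key (two ribs) if there are only ceramic dishes, and last of all press run. Do not shove the jar, the pestle or the cutlery pot about.

Things in the scene. Friction and masses are not known exactly. Their poses are not given: they have to be found in the camera images.
- dryer: white countertop dish dryer, fixed, 310 wide (y), 220 deep (x), 160 mm high. Origin on the worktop at the middle of its front face (towards the robot); x points straight into the bay, y left, z up. Two interlocked pairs of grey keys in a row on its top, centred 31 mm behind the front face, from left to right: stop (y +74 mm), run (+30); gentle (-30), hot (-70)
- bay_mouth (a point): middle of the bay's mouth in the dryer's front face, on the worktop, axes as the dryer's. The bay runs along x at worktop level, 258 mm wide, 85 mm high, ending in a wall 152 mm behind the mouth. Two steel cheeks 30 mm high flare forward from its sides, to 38 mm in front of the face and about 305 mm apart, and guide the tray in
- tray_mid (a point): loose steel tray, 150 (x) by 250 mm (y) outside, floor 5 mm thick, rim 14 mm above the worktop, walls 5 mm thick, 0.35 kg; slides on the worktop. Point at the middle of its floor's upper face, 5 mm above the worktop; x points to the end that enters the bay. Fully home this point is 77 mm behind the dryer's front face, in mid-bay (4 mm play each side)
- tray_handle (a point): centre of the tray's black handle post, 24 (x) by 40 (y) mm, 50 mm high from the worktop, 130 mm in front of (-x of) the tray's middle; a stem 30 mm wide, 12 mm high joins it to the tray; axes as the tray's; it stays outside, 53 mm in front of the dryer's face, when the tray is home
- dish1_mid (a point): small white ceramic dipping dish standing upside down: a straight-sided upright cylinder 54 mm across and 46 mm high (the top 4 mm is a 44 mm foot), 0.1 kg. Point at its centre, 23 mm above its underside; z up. None from the start if this dish is not there in this run
- dish2_mid (a point): small white ceramic dipping dish standing upside down: a straight-sided upright cylinder 54 mm across and 46 mm high (the top 4 mm is a 44 mm foot), 0.1 kg. Point at its centre, 23 mm above its underside; z up. None from the start if this dish is not there in this run
- dish3_mid (a point): small white ceramic dipping dish standing upside down: a straight-sided upright cylinder 54 mm across and 46 mm high (the top 4 mm is a 44 mm foot), 0.1 kg. Point at its centre, 23 mm above its underside; z up. None from the start if this dish is not there in this run
- dish4_mid (a point): small white ceramic dipping dish standing upside down: a straight-sided upright cylinder 54 mm across and 46 mm high (the top 4 mm is a 44 mm foot), 0.1 kg. Point at its centre, 23 mm above its underside; z up. None from the start if this dish is not there in this run
- dish5_mid (a point): small white ceramic dipping dish standing upside down: a straight-sided upright cylinder 54 mm across and 46 mm high (the top 4 mm is a 44 mm foot), 0.1 kg. Point at its centre, 23 mm above its underside; z up. None from the start if this dish is not there in this run
- bowl_mid (a point): yellow melamine bowl standing upside down: a dome 100 mm across, with a round foot 48 mm across on top, from 40 to 56 mm up, to grip it by (beside the foot the dome falls away: 35 mm high at 30 mm from the axis); 0.08 kg. Point on its axis 28 mm above its underside; z up. None from the start if there is no bowl in this run
- key_stop (a joint): Stop key, paired with run: the wide one, 44 mm in y, smooth, at the left end seen from the robot. Piano-type push key, 36 mm deep, on top of the dryer. Joint in m: 0 = up, 0.010 = fully down; pressed straight down with about 3 N it snaps over half-way and stays; one key of its pair is always down and pops up when the other is pressed
- key_run (a joint): Run key, paired with stop: 32 mm in y, smooth, second from the left. Piano-type push key, 36 mm deep, on top of the dryer. Joint in m: 0 = up, 0.010 = fully down; pressed straight down with about 3 N it snaps over half-way and stays; one key of its pair is always down and pops up when the other is pressed
- key_gentle (a joint): Gentle programme key, paired with hot: 32 mm in y, one rib on top, third from the left. Piano-type push key, 36 mm deep, on top of the dryer. Joint in m: 0 = up, 0.010 = fully down; pressed straight down with about 3 N it snaps over half-way and stays; one key of its pair is always down and pops up when the other is pressed
- key_hot (a joint): Hot programme key, paired with gentle: 32 mm in y, two ribs on top, at the right end. Piano-type push key, 36 mm deep, on top of the dryer. Joint in m: 0 = up, 0.010 = fully down; pressed straight down with about 3 N it snaps over half-way and stays; one key of its pair is always down and pops up when the other is pressed
- key_stop_top (a point): middle of the top face of the stop key; moves with it: 176 mm above the worktop when the key is up, 166 mm when it is down (the dryer's top is at 160 mm)
- key_run_top (a point): middle of the top face of the run key; moves with it: 176 mm above the worktop when the key is up, 166 mm when it is down (the dryer's top is at 160 mm)
- key_gentle_top (a point): middle of the top face of the gentle key; moves with it: 176 mm above the worktop when the key is up, 166 mm when it is down (the dryer's top is at 160 mm)
- key_hot_top (a point): middle of the top face of the hot key; moves with it: 176 mm above the worktop when the key is up, 166 mm when it is down (the dryer's top is at 160 mm)
- jar: bystander: glass spice jar with twist cap, 54 mm across, 95 mm high, on the turntable; origin under its base
- pestle: bystander: granite pestle standing upright, 48 mm across, 130 mm high, on the turntable (a fixed black disc 210 mm across and 18 mm high); origin under its base
- cutlery_pot: bystander: open steel cutlery pot, 80 mm across, 100 mm high, on the worktop; origin under its base

How it is judged (in metres and radians):
On the way, in this order (a step that is already met when the one before it is completed fails the run):
1. all the crockery stands on the tray's floor, the tray still out, and the dryer is stopped (stop key down) (x of dish1_mid in the frame of tray_mid between -0.05 and 0.05 m and y of dish1_mid in the frame of tray_mid between -0.1 and 0.1 m and z of dish1_mid in the frame of tray_mid between 0.017 and 0.031 m and angle between each of dish1_mid, dish2_mid, dish3_mid, dish4_mid, dish5_mid, bowl_mid's own z axis and vertical below 0.2 rad and x of dish2_mid in the frame of tray_mid between -0.05 and 0.05 m and y of dish2_mid in the frame of tray_mid between -0.1 and 0.1 m and z of dish2_mid in the frame of tray_mid between 0.017 and 0.031 m and x of dish3_mid in the frame of tray_mid between -0.05 and 0.05 m and y of dish3_mid in the frame of tray_mid between -0.1 and 0.1 m and z of dish3_mid in the frame of tray_mid between 0.017 and 0.031 m and x of dish4_mid in the frame of tray_mid between -0.05 and 0.05 m and y of dish4_mid in the frame of tray_mid between -0.1 and 0.1 m and z of dish4_mid in the frame of tray_mid between 0.017 and 0.031 m and x of dish5_mid in the frame of tray_mid between -0.05 and 0.05 m and y of dish5_mid in the frame of tray_mid between -0.1 and 0.1 m and z of dish5_mid in the frame of tray_mid between 0.017 and 0.031 m and x of bowl_mid in the frame of tray_mid between -0.03 and 0.03 m and y of bowl_mid in the frame of tray_mid between -0.08 and 0.08 m and z of bowl_mid in the frame of tray_mid between 0.022 and 0.036 m and value of joint key_stop above 0.007 m and x of tray_mid in the frame of dryer below -0.04 m), for 0.2 s.
2. the loaded tray is fully home, the stop key still down (x of dish1_mid in the frame of tray_mid between -0.05 and 0.05 m and y of dish1_mid in the frame of tray_mid between -0.1 and 0.1 m and z of dish1_mid in the frame of tray_mid between 0.017 and 0.031 m and angle between each of dish1_mid, dish2_mid, dish3_mid, dish4_mid, dish5_mid, bowl_mid's own z axis and vertical below 0.2 rad and x of dish2_mid in the frame of tray_mid between -0.05 and 0.05 m and y of dish2_mid in the frame of tray_mid between -0.1 and 0.1 m and z of dish2_mid in the frame of tray_mid between 0.017 and 0.031 m and x of dish3_mid in the frame of tray_mid between -0.05 and 0.05 m and y of dish3_mid in the frame of tray_mid between -0.1 and 0.1 m and z of dish3_mid in the frame of tray_mid between 0.017 and 0.031 m and x of dish4_mid in the frame of tray_mid between -0.05 and 0.05 m and y of dish4_mid in the frame of tray_mid between -0.1 and 0.1 m and z of dish4_mid in the frame of tray_mid between 0.017 and 0.031 m and x of dish5_mid in the frame of tray_mid between -0.05 and 0.05 m and y of dish5_mid in the frame of tray_mid between -0.1 and 0.1 m and z of dish5_mid in the frame of tray_mid between 0.017 and 0.031 m and x of bowl_mid in the frame of tray_mid between -0.03 and 0.03 m and y of bowl_mid in the frame of tray_mid between -0.08 and 0.08 m and z of bowl_mid in the frame of tray_mid between 0.022 and 0.036 m and x of tray_mid in the frame of dryer between 0.069 and 0.085 m and y of tray_mid in the frame of dryer between -0.01 and 0.01 m and angle between the x axis of tray_mid and the x axis of dryer, either way round below 0.06 rad and value of joint key_stop above 0.007 m), for 0.2 s.
3. the dryer runs (run key down, stop key up) with the right programme key down: gentle with the melamine bowl, hot without (value of joint key_stop below 0.003 m and value of joint key_run above 0.007 m and value of joint any of key_gentle, key_hot above 0.007 m and z of bowl_mid in the frame of key_gentle_top above -0.138 m and (value of joint key_hot above 0.007 m or height (world z) of bowl_mid above -0.5 m)), for 0.2 s.
At the end, for the whole second after the job is handed in: all crockery present stands flat (under 0.2 rad) on the tray floor inside its rim; the tray is within 8 mm of fully home, 10 mm sideways and 0.06 rad; run key and gentle key (bowl present) or hot key (no bowl) down over 7 mm, stop key up within 3 mm (all of step 3 and x of dish1_mid in the frame of tray_mid between -0.05 and 0.05 m and y of dish1_mid in the frame of tray_mid between -0.1 and 0.1 m and z of dish1_mid in the frame of tray_mid between 0.017 and 0.031 m and angle between each of dish1_mid, dish2_mid, dish3_mid, dish4_mid, dish5_mid, bowl_mid's own z axis and vertical below 0.2 rad and x of dish2_mid in the frame of tray_mid between -0.05 and 0.05 m and y of dish2_mid in the frame of tray_mid between -0.1 and 0.1 m and z of dish2_mid in the frame of tray_mid between 0.017 and 0.031 m and x of dish3_mid in the frame of tray_mid between -0.05 and 0.05 m and y of dish3_mid in the frame of tray_mid between -0.1 and 0.1 m and z of dish3_mid in the frame of tray_mid between 0.017 and 0.031 m and x of dish4_mid in the frame of tray_mid between -0.05 and 0.05 m and y of dish4_mid in the frame of tray_mid between -0.1 and 0.1 m and z of dish4_mid in the frame of tray_mid between 0.017 and 0.031 m and x of dish5_mid in the frame of tray_mid between -0.05 and 0.05 m and y of dish5_mid in the frame of tray_mid between -0.1 and 0.1 m and z of dish5_mid in the frame of tray_mid between 0.017 and 0.031 m and x of bowl_mid in the frame of tray_mid between -0.03 and 0.03 m and y of bowl_mid in the frame of tray_mid between -0.08 and 0.08 m and z of bowl_mid in the frame of tray_mid between 0.022 and 0.036 m and x of tray_mid in the frame of dryer between 0.069 and 0.085 m and y of tray_mid in the frame of dryer between -0.01 and 0.01 m and angle between the x axis of tray_mid and the x axis of dryer, either way round below 0.06 rad); the robot touches nothing.
It fails at once if the jar, the pestle or the cutlery pot is shoved more than 30 mm (distance of any of jar, pestle, cutlery_pot from where it was at the start of the episode above 0.03 m).
It fails at once if a dish or the bowl is dropped or flung (faster than 1.2 m/s) (linear speed of any of dish1, dish2, dish3, dish4, dish5, bowl above 1.2 m/s).
Of dish4, dish5, bowl only 1 to 2 are there at a start; the rules pass over those that are not, and their reading is None.
At some moment in a run one of dish1, dish2, dish3, dish4, dish5 may be knocked a few centimetres aside while the robot is not near it.
It also fails if it takes over 208 s, if anything falls off the work surface, if the arm or the gripper's body presses on something with over 40 N, if the wrist force passes 120 N, or if a joint passes its speed limit or range.

## Working session

There is one attempt and no reset: what is moved stays moved. The work goes in short steps, Python scripts to look and compute and a tool call to move; the robot and the scene stay as the last step left them, time stands still between calls to the robot, and variables do not carry over. Pictures are saved under pics/ and viewed, on a budget of 14 in all, crops included, one or two more only if the job needs it, and the job is handed in when it is done.

Besides the shell and the picture viewer there is one more tool, called after "Call:" as name(argument=value, ...) on one line, values as JSON. send_rows: Moves the arm, as the interface text tells. Its arguments: {"type":"object","properties":{"increments":{"type":"array"},"grip_force":{"type":"number"}},"required":["increments"]}

```bash
mkdir -p pics
cat > h.py <<'E'
from workcell import bot
import numpy as np, cv2
def world(f,u,v,d=None,z=None):
    r=np.array([(u-f['cx'])/f['fx'],(v-f['cy'])/f['fy'],1.]);R=np.array(f['R']);t=np.array(f['t'])
    if z is not None:
        c=-R.T@t; w=R.T@r; return c+w*(z-c[2])/w[2]
    if d is None: d=f['depth'][int(round(v)),int(round(u))]
    return R.T@(r*d-t)
def cloud(f):
    h,w=f['depth'].shape; u,v=np.meshgrid(np.arange(w),np.arange(h)); d=f['depth']
    P=np.stack([(u-f['cx'])/f['fx']*d,(v-f['cy'])/f['fy']*d,d],-1)-np.array(f['t'])
    W=P@np.array(f['R']); W[d==0]=np.nan; return W
def save(f,n): cv2.imwrite('pics/'+n,f['img'][:,:,::-1])
E
python3 - <<'E'
from h import *
print(bot.tcp_to_tips,bot.get_obs())
for c in('top','side'):
    f=bot.grab_frame(c); save(f,c+'0.png'); print(c,-np.array(f['R']).T@np.array(f['t']))
    for q in ['dish1_mid','bowl_mid','tray_mid','tray_handle','key_stop_top','key_run_top','key_gentle_top','key_hot_top','jar','pestle','cutlery_pot','bay_mouth']:
        print(q,[(np.round(s['uv']).tolist(),round(s['conf'],2),np.round(world(f,*s['uv']),3).tolist()) for s in bot.spot_in(f,q)][:7])
E
```

```text
0.014 {'t': 0.0, 'q': array([-6.86639607e+01,  7.51601311e+00,  8.53293043e+01, -4.60521169e-04,
        8.72622648e+01, -4.89214465e+00]), 'joint_velocities': array([ 0.0402124 ,  0.01776658,  0.06547155, -0.02071743, -0.03294962,
        0.00570651]), 'joint_torque': array([-3.39630378e-05, -5.59845722e+01, -4.91756201e+01,  7.65993074e-02,
        3.53596034e-02, -1.24546500e-04]), 'position': array([ 0.26499247, -0.53769512,  0.23157776]), 'orientation': array([-1.79892770e+02, -8.71636514e-03,  2.62281982e+01]), 'force': array([-0.36159889, -0.14619036, -0.40291787]), 'wrist_torque': array([-0.01043756, -0.02537225, -0.01612199]), 'finger_gap': 0.09342847228273837}
top [0.28207441 0.01643517 1.46895094]
dish1_mid [([175.0, 234.0], 0.62, [0.511, 0.255, 0.041])]
bowl_mid []
tray_mid [([279.0, 220.0], 0.58, [0.55, -0.027, 0.004])]
tray_handle [([279.0, 219.0], 0.84, [0.554, -0.027, 0.007])]
key_stop_top [([248.0, 148.0], 0.5, [0.706, 0.05, 0.17])]
key_run_top [([268.0, 154.0], 0.59, [0.688, 0.002, 0.176])]
key_gentle_top [([290.0, 148.0], 0.56, [0.704, -0.055, 0.168])]
key_hot_top 
[... 835 characters left out ...]
top_top [([209.0, 182.0], 0.55, [0.693, 0.056, 0.163]), ([277.0, 116.0], 0.39, [0.662, -0.352, 0.089])]
key_run_top [([218.0, 348.0], 0.63, [0.481, 0.429, 0.047]), ([213.0, 169.0], 0.57, [0.701, 0.015, 0.174])]
key_gentle_top []
key_hot_top [([190.0, 280.0], 0.75, [0.609, 0.323, 0.11]), ([229.0, 148.0], 0.64, [0.696, -0.076, 0.176]), ([237.0, 291.0], 0.31, [0.508, 0.273, 0.047])]
jar [([190.0, 279.0], 0.92, [0.61, 0.322, 0.112]), ([195.0, 170.0], 0.39, [0.753, 0.028, 0.157])]
pestle [([169.0, 304.0], 0.96, [0.631, 0.392, 0.09])]
cutlery_pot [([277.0, 114.0], 0.84, [0.665, -0.357, 0.095]), ([213.0, 168.0], 0.31, [0.702, 0.014, 0.176])]
bay_mouth [([195.0, 170.0], 0.88, [0.754, 0.028, 0.158])]
```

```bash
python3 -c "
import cv2,numpy as np
cv2.imwrite('pics/both.png',cv2.resize(np.vstack([cv2.imread('pics/top0.png'),cv2.imread('pics/side0.png')]),None,fx=.714,fy=.714))"
```

```text
(no output)
```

View pics/top0.png

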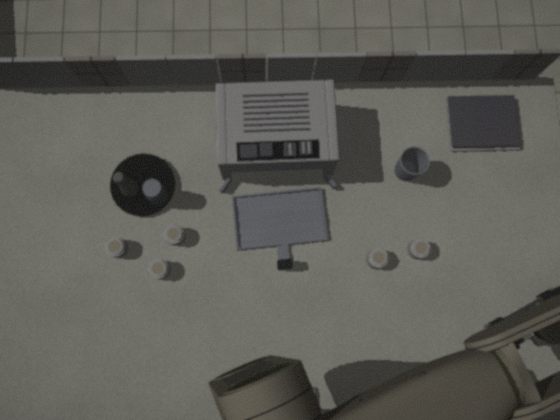

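View pics/side0.png

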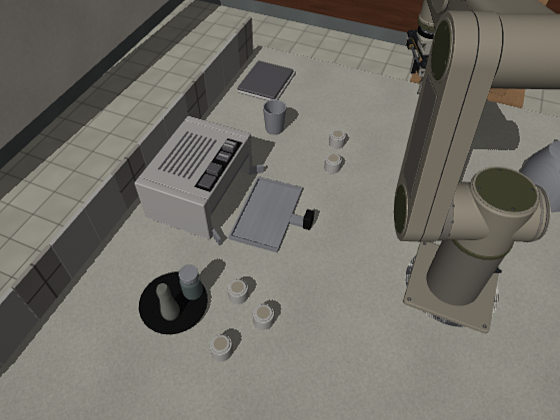

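Five dishes are visible, so there can be no bowl and hot is the right key. By depth the stop key already looks down. Next I measure everything precisely.

```bash
cat > m.py <<'E'
from h import *
def dishes(f,W=None):
    W=cloud(f) if W is None else W
    m=((W[...,2]>.038)&(W[...,2]<.056)&(W[...,0]>.33)&(W[...,0]<.75)&(abs(W[...,1])<.6)).astype('uint8')
    n,l,s,c=cv2.connectedComponentsWithStats(m)
    o=[]
    for i in range(1,n):
        if s[i,4]>40:
            p=W[l==i]; o.append((np.round((np.nanpercentile(p,2,0)+np.nanpercentile(p,98,0))[:2]/2,4).tolist(),np.round(np.ptp(p,axis=0),3).tolist(),int(s[i,4]),np.round(c[i]).tolist()))
    return o
E
python3 - <<'E'
from m import *
for c in('top','side'):
    f=bot.grab_frame(c); W=cloud(f); print(c)
    for d in dishes(f,W): print(d)
    # dryer top
    m=(W[...,2]>.15)&(W[...,2]<.19)&(W[...,0]>.62)&(abs(W[...,1]+.02)<.25)
    r=cv2.minAreaRect(W[m][:,:2].astype('float32')); print('dryer',r, cv2.boxPoints(r).round(3).tolist())
    t=(W[...,2]>.002)&(W[...,2]<.03)&(W[...,0]>.44)&(W[...,0]<.64)&(abs(W[...,1]+.02)<.16)
    t=cv2.morphologyEx(t.astype('uint8'),cv2.MORPH_OPEN,np.ones((9,9)))>0
    r=cv2.minAreaRect(W[t][:,:2].astype('float32')); print('tray',r, cv2.boxPoints(r).round(3).tolist())
    h=(W[...,2]>.04)&(W[...,2]<.06)&(W[...,0]>.38)&(W[...,0]<.6)&(abs(W[...,1]+.02)<.1)
    print('handle',W[h].mean(0),W[h].min(0),W[h].max(0))
    np.save(c+'W.npy',W)
    if c=='side':
        for y in np.arange(-.12,.11,.01):
            k=m&(abs(W[...,1]-y)<.005)&(W[...,0]>.67)&(W[...,0]<.71); print(round(y,2),np.round(np.nanmedian(W[k][:,2]),4),end='; ')
E
```

```text
top
([0.6947, -0.3963], [0.051, 0.052, 0.017], 80, [415.0, 159.0])
([0.6713, -0.3707], [0.048, 0.04, 0.017], 41, [402.0, 173.0])
([0.6404, 0.3764], [0.04, 0.04, 0.017], 60, [131.0, 190.0])
([0.5129, 0.2582], [0.052, 0.051, 0.016], 295, [173.0, 234.0])
([0.4824, 0.4121], [0.052, 0.054, 0.017], 311, [115.0, 246.0])
([0.458, -0.4017], [0.052, 0.055, 0.017], 303, [420.0, 248.0])
([0.4343, -0.2861], [0.051, 0.053, 0.017], 303, [378.0, 258.0])
([0.422, 0.2974], [0.051, 0.054, 0.016], 310, [158.0, 268.0])
([0.425, -0.0372], [0.025, 0.04, 0.015], 137, [285.0, 263.0])
dryer ((0.8191846609115601, -0.020552948117256165), (0.49776265025138855, 0.30375680327415466), 89.83954620361328) [[0.6669999957084656, -0.26899999380111694], [0.9700000286102295, -0.27000001072883606], [0.972000002861023, 0.2280000001192093], [0.6679999828338623, 0.2290000021457672]]
tray ((0.4640657901763916, -0.034666672348976135), (0.027530496940016747, 0.04189407452940941), 88.24523162841797) [[0.4429999887943268, -0.04800000041723251], [0.48500001430511475, -0.04899999871850014], [0.48500001430511475, -0.02199999988079071
[... 1114 characters left out ...]
313, -0.030021410435438156), (0.024052999913692474, 0.03412991762161255), 21.480152130126953) [[0.4480000138282776, -0.01899999938905239], [0.46000000834465027, -0.05000000074505806], [0.4830000102519989, -0.04100000113248825], [0.4699999988079071, -0.009999999776482582]]
handle [ 0.42550902 -0.03229538  0.04845325] [ 0.41348025 -0.05572084  0.04013177] [ 0.4394478  -0.01421659  0.05363472]
-0.12 0.1605; -0.11 0.1612; -0.1 0.1732; -0.09 0.171; -0.08 0.1671; -0.07 0.1625; -0.06 0.1628; -0.05 0.1628; -0.04 0.1626; -0.03 0.161; -0.02 0.1612; -0.01 0.1612; -0.0 0.1722; 0.01 0.1716; 0.02 0.1679; 0.03 0.1632; 0.04 0.1631; 0.05 0.1627; 0.06 0.1641; 0.07 0.1633; 0.08 0.1601; 0.09 0.1587; 0.1 0.1593;
```

Run:
```python
from m import *
for c in('top','side'):
    f=bot.grab_frame(c); W=cloud(f); I=f['img'].astype(int)
    m=(W[...,2]>.15)&(W[...,2]<.19)&(W[...,0]>.64)&(W[...,0]<.90)&(abs(W[...,1]+.02)<.19)
    m=cv2.morphologyEx(m.astype('uint8'),cv2.MORPH_OPEN,np.ones((5,5)))
    r=cv2.minAreaRect(W[m>0][:,:2].astype('float32')); print(c,'dryer',r)
    for y in np.arange(-.11,.08,.01):
        k=(m>0)&(abs(W[...,1]-y)<.005)&(W[...,0]>.68)&(W[...,0]<.71); print(round(y,2),np.round(np.nanpercentile(W[k][:,2],[50,90]),3),end='; ')
    # front edge of dryer top
    for y in(-.14,-.02,.1):
        k=(m>0)&(abs(W[...,1]-y)<.01); print('front',y,np.nanmin(W[k][:,0]).round(4))
    # tray colour/height: print row profile
    for x in (.5,.52,.58,.6):
        k=(abs(W[...,0]-x)<.004)&(W[...,2]>.009)&(W[...,2]<.025)&(abs(W[...,1]+.02)<.18); print('rim x',x,np.round(np.sort(W[k][:,1]),3).tolist())
    for y in (-.12,-.08,-.02,.02,.06):
        k=(abs(W[...,1]-y)<.004)&(W[...,2]>.009)&(W[...,2]<.025)&(W[...,0]>.44)&(W[...,0]<.64); print('rim y',y,np.round(np.sort(W[k][:,0]),3).tolist())
f=bot.grab_frame('top');cv2.imwrite('pics/crop.png',cv2.resize(f['img'][130:280,205:355,::-1],None,fx=4,fy=4,interpolation=2))
```

```text
top dryer ((0.7799116373062134, -0.02273494005203247), (0.2228284776210785, 0.3106256127357483), 0.8839653730392456)
-0.11 [0.167 0.177]; -0.1 [0.174 0.179]; -0.09 [0.176 0.179]; -0.08 [0.173 0.178]; -0.07 [0.163 0.167]; -0.06 [0.166 0.169]; -0.05 [0.166 0.169]; -0.04 [0.164 0.168]; -0.03 [0.162 0.165]; -0.02 [0.161 0.166]; -0.01 [0.166 0.177]; -0.0 [0.174 0.178]; 0.01 [0.175 0.179]; 0.02 [0.174 0.178]; 0.03 [0.163 0.167]; 0.04 [0.166 0.169]; 0.05 [0.166 0.169]; 0.06 [0.166 0.169]; 0.07 [0.164 0.17 ]; front -0.14 0.671
front -0.02 0.67
front 0.1 0.6676
rim x 0.5 [-0.156, -0.154, -0.153, -0.151, -0.135, -0.129, -0.124, -0.118, -0.107, -0.107, -0.102, -0.099, -0.069, -0.052, -0.049, -0.047, -0.028, -0.014, -0.008, -0.0, 0.003, 0.008, 0.022, 0.041, 0.052, 0.052, 0.074, 0.076, 0.076, 0.087, 0.089, 0.09, 0.09, 0.092, 0.092, 0.093, 0.139]
rim x 0.52 [-0.155, -0.154, -0.152, -0.151, -0.151, -0.149, -0.144, -0.135, -0.133, -0.124, -0.113, -0.091, -0.091, -0.075, -0.042, -0.039, -0.025, -0.023, 0.005, 0.007, 0.01, 0.018, 0.043, 0.048, 0.057, 0.087, 0.092, 0.092, 0.092, 0.095, 0.095, 0.095]
ri
[... 2737 characters left out ...]
.049, -0.004, 0.041, 0.099, 0.101, 0.102, 0.103, 0.103]
rim y -0.12 [0.488, 0.489, 0.49, 0.491, 0.502, 0.516, 0.563, 0.601, 0.634, 0.634, 0.639]
rim y -0.08 [0.485, 0.485, 0.487, 0.489, 0.49, 0.543, 0.631, 0.631, 0.633]
rim y -0.02 [0.441, 0.442, 0.442, 0.446, 0.448, 0.45, 0.452, 0.454, 0.456, 0.456, 0.457, 0.458, 0.459, 0.461, 0.463, 0.463, 0.465, 0.467, 0.468, 0.469, 0.47, 0.472, 0.474, 0.475, 0.476, 0.478, 0.48, 0.481, 0.482, 0.483, 0.483, 0.485, 0.517, 0.528, 0.613, 0.626, 0.626, 0.629, 0.629, 0.631, 0.631]
rim y 0.02 [0.476, 0.477, 0.48, 0.481, 0.482, 0.527, 0.549, 0.582, 0.606, 0.624, 0.624, 0.626, 0.626]
rim y 0.06 [0.474, 0.474, 0.475, 0.476, 0.512, 0.517, 0.619, 0.621, 0.621, 0.623]
```

View pics/crop.png

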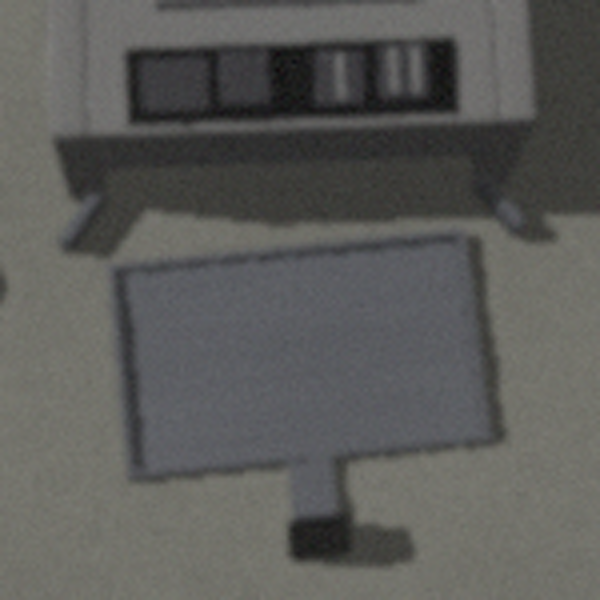

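Geometry: tray at (.556, -.026), yaw about 4.5°. Dryer origin is (.670, -.024), yaw about 1°. Stop and gentle are down, run and hot are up. I start with the rightmost dish, E.

Call:
send_rows(increments=[[[0.075,0,0,0,0,0,0.115],[0.075,0,0,0,0,0,0.115],[0.075,0,0,0,0,0,0.115],[0.075,0,0,0,0,0,0.113],[0.075,0.039,-0.028,0.02,0,0,0],[0.075,0.039,-0.028,0.02,0,0,0],[0.075,0.039,-0.028,0.02,0,0,0],[0.075,0.039,-0.028,0.02,0,0,0],[0.075,0.038,-0.027,0.02,0,0,0],[0.075,0,0,0,0,0,0],[0.075,0,0,0,0,0,0]]], grip_force=15)

```text
t: 2.65
position: [0.4531, -0.4028, 0.1352]
orientation: [-179.9, 0.1, 0.1]
force: [-0.1, -0.7, -0.1]
finger_gap: 0.0748
```

Call:
send_rows(increments=[[[0.075,0.006,-0.003,0.03,0,0,0],[0.075,0,0,0.03,0,0,0],[0.075,0,0,0.025,0,0,0],[0.075,0,0,0.017,0,0,0],[0.075,0,0,0,0,0,0],[0.075,0,0,0,0,0,0],[0.04,0,0,0,0,0,0],[0.04,0,0,0,0,0,0],[0.04,0,0,0,0,0,0],[0.04,0,0,0,0,0,0],[0.04,0,0,0,0,0,0]]])

```text
t: 3.75
position: [0.4592, -0.4015, 0.0352]
orientation: [179.9, -0.1, -0.0]
force: [-1.1, 0.5, 6.5]
finger_gap: 0.0537
```

Run:
```python
from m import *
o=bot.get_obs(); print(o['position'],o['force'],o['finger_gap'])
f=bot.grab_frame('side'); save(f,'g1.png')
for d in dishes(f): print(d)
```

```text
[ 0.45922506 -0.40154005  0.03515392] [-1.06457726  0.52342209  6.50749603] 0.05374517333976425
([0.68, -0.3686], [0.061, 0.042, 0.018], 64, [274.0, 123.0])
([0.4356, -0.2833], [0.053, 0.052, 0.013], 162, [333.0, 159.0])
([0.4257, -0.0349], [0.027, 0.043, 0.017], 106, [308.0, 215.0])
([0.7074, 0.124], [0.082, 0.025, 0.018], 105, [198.0, 226.0])
([0.5126, 0.2603], [0.053, 0.055, 0.015], 291, [237.0, 287.0])
([0.6171, 0.312], [0.046, 0.043, 0.018], 76, [193.0, 292.0])
([0.4212, 0.3], [0.053, 0.055, 0.013], 328, [263.0, 313.0])
([0.6393, 0.3876], [0.036, 0.04, 0.017], 82, [171.0, 312.0])
([0.4825, 0.4148], [0.053, 0.052, 0.015], 373, [220.0, 344.0])
```

Call:
send_rows(increments=[[[0.04,0,0,-0.015,0,0,0],[0.04,0,0,-0.03,0,0,0],[0.04,0,0,-0.03,0,0,0],[0.04,0,0,-0.02,0,0,0],[0.04,0.005,-0.015,0,0,0,0],[0.04,0.012,-0.03,0,0,0,0],[0.04,0.017,-0.042,0,0,0,0],[0.04,0.017,-0.042,0,0,0,0],[0.04,0.017,-0.042,0,0,0,0],[0.04,0.017,-0.042,0,0,0,0],[0.04,0.017,-0.042,0,0,0,0],[0.04,0.015,-0.042,0,0,0,0]]])

```text
t: 5.0
position: [0.5751, -0.1007, 0.1276]
orientation: [-179.9, 0.1, 0.0]
force: [0.8, -0.5, -0.7]
finger_gap: 0.0539
```

Call:
send_rows(increments=[[[0.04,0.012,-0.027,0,0,0,0],[0.04,0.004,-0.012,0,0,0,0],[0.04,0,0,0,0,0,0],[0.04,0,0,0,0,0,0]]])

```text
t: 5.4
position: [0.5909, -0.0653, 0.1282]
orientation: [180.0, 0.1, 0.0]
force: [-0.6, -0.0, -1.5]
finger_gap: 0.054
```

Call:
send_rows(increments=[[[0.04,0,0,0.02,0,0,0],[0.04,0,0,0.03,0,0,0],[0.04,0,0,0.02,0,0,0],[0.04,0,0,0.008,0,0,0],[0.04,0,0,0.004,0,0,0],[0.04,0,0,0.003,0,0,0],[0.04,0,0,0.002,0,0,0],[0.04,0,0,0,0,0,0],[0.04,0,0,0,0,0,0]]])

```text
t: 6.3
position: [0.5923, -0.0651, 0.0428]
orientation: [180.0, -0.1, -0.0]
force: [-0.2, 0.5, -0.1]
finger_gap: 0.0537
```

Call:
send_rows(increments=[[[0.04,0,0,0.0015,0,0,0],[0.04,0,0,0.0015,0,0,0],[0.04,0,0,0,0,0,0],[0.063,0,0,0,0,0,0],[0.063,0,0,0,0,0,0],[0.063,0,0,0,0,0,0],[0.063,0,0,-0.02,0,0,0],[0.063,0,0,-0.035,0,0,0],[0.075,0,0,-0.035,0,0,0],[0.075,-0.02,0.028,0,0,0,0],[0.075,-0.028,0.04,0,0,0,0],[0.075,-0.028,0.04,0,0,0,0]]])

```text
t: 7.5
position: [0.5151, -0.1737, 0.1294]
orientation: [180.0, -0.0, 0.1]
force: [0.8, -0.3, -0.4]
finger_gap: 0.075
```

Call:
send_rows(increments=[[[0.075,-0.028,0.04,0,0,0,0],[0.075,-0.028,0.04,0,0,0,0],[0.075,-0.0245,0.032,0,0,0,0],[0.075,0,0,0,0,0,0],[0.075,0,0,0,0,0,0]]])

```text
t: 8.0
position: [0.4348, -0.2855, 0.129]
orientation: [-180.0, -0.0, -0.2]
force: [1.0, -0.1, -0.2]
finger_gap: 0.0748
```

Run:
```python
from m import *
o=bot.get_obs(); print(o['position'],o['force'],o['finger_gap'])
f=bot.grab_frame('side'); save(f,'g2.png')
for d in dishes(f): print(d)
```

```text
[ 0.43479757 -0.2854589   0.12898173] [ 0.98891201 -0.12805819 -0.1642973 ] 0.0748085274188004
([0.6801, -0.3704], [0.062, 0.044, 0.018], 66, [275.0, 123.0])
([0.4353, -0.2841], [0.052, 0.054, 0.012], 162, [333.0, 159.0])
([0.5916, -0.0628], [0.052, 0.056, 0.018], 212, [261.0, 191.0])
([0.4252, -0.0331], [0.027, 0.043, 0.016], 108, [309.0, 215.0])
([0.7071, 0.1236], [0.081, 0.025, 0.018], 103, [198.0, 226.0])
([0.5122, 0.2603], [0.052, 0.055, 0.014], 294, [237.0, 287.0])
([0.6165, 0.314], [0.042, 0.041, 0.018], 71, [193.0, 292.0])
([0.639, 0.386], [0.038, 0.039, 0.018], 83, [171.0, 312.0])
([0.4213, 0.2994], [0.053, 0.055, 0.013], 325, [263.0, 313.0])
([0.4826, 0.4144], [0.053, 0.053, 0.014], 376, [220.0, 344.0])
```

View pics/g2.png

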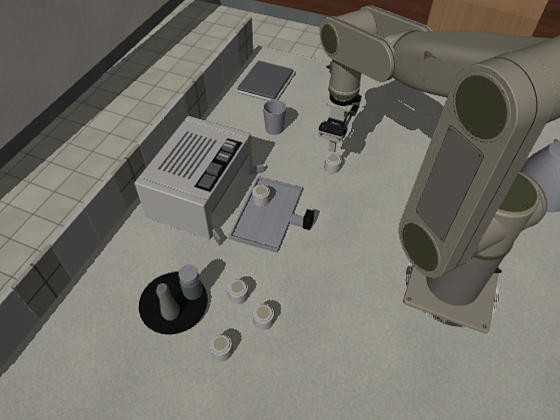

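Call:
send_rows(increments=[[[0.075,0,0,0.03,0,0,0],[0.075,0,0,0.035,0,0,0],[0.075,0,0,0.02,0,0,0],[0.075,0,0,0.009,0,0,0],[0.075,0,0,0,0,0,0],[0.04,0,0,0,0,0,0],[0.04,0,0,0,0,0,0],[0.04,0,0,0,0,0,0],[0.04,0,0,0,0,0,0],[0.04,0,0,0,0,0,0]]])

```text
t: 9.05
position: [0.4361, -0.2856, 0.0364]
orientation: [179.9, -0.1, -0.0]
force: [-0.3, 0.6, 6.5]
finger_gap: 0.0538
```

Call:
send_rows(increments=[[[0.04,0,0,-0.015,0,0,0],[0.04,0,0,-0.03,0,0,0],[0.04,0,0,-0.03,0,0,0],[0.04,0,0,-0.02,0,0,0],[0.04,0.01,-0.02,0,0,0,0],[0.04,0.02,-0.036,0,0,0,0],[0.04,0.02,-0.036,0,0,0,0],[0.04,0.02,-0.036,0,0,0,0],[0.04,0.015,-0.028,0,0,0,0],[0.04,0.01,-0.016,0,0,0,0],[0.04,0,0,0,0,0,0],[0.04,0,0,0,0,0,0]]])

```text
t: 10.25
position: [0.5301, -0.113, 0.1305]
orientation: [180.0, 0.0, 0.0]
force: [-0.6, 0.1, -0.6]
finger_gap: 0.0536
```

Call:
send_rows(increments=[[[0.04,0,0,0.02,0,0,0],[0.04,0,0,0.03,0,0,0],[0.04,0,0,0.02,0,0,0],[0.04,0,0,0.01,0,0,0],[0.04,0,0,0.004,0,0,0],[0.04,0,0,0.003,0,0,0],[0.04,0,0,0.002,0,0,0],[0.04,0,0,0,0,0,0],[0.04,0,0,0,0,0,0]]])

```text
t: 11.15
position: [0.5308, -0.1131, 0.0418]
orientation: [180.0, -0.1, -0.0]
force: [-0.1, -0.1, -1.7]
finger_gap: 0.0537
```

Call:
send_rows(increments=[[[0.063,0,0,0,0,0,0],[0.063,0,0,0,0,0,0],[0.063,0,0,0,0,0,0],[0.063,0,0,-0.02,0,0,0],[0.063,0,0,-0.035,0,0,0],[0.075,0,0,-0.035,0,0,0],[0.075,-0.0015,-0.03,0,0,0,0],[0.075,-0.002,-0.048,0,0,0,0],[0.075,-0.002,-0.048,0,0,0,0],[0.075,-0.002,-0.048,0,0,0,0],[0.075,-0.002,-0.048,0,0,0,0],[0.075,-0.002,-0.048,0,0,0,0]]])

```text
t: 12.35
position: [0.5185, 0.1589, 0.1314]
orientation: [-180.0, -0.0, -0.0]
force: [0.4, 0.0, 1.0]
finger_gap: 0.075
```

Call:
send_rows(increments=[[[0.075,-0.002,-0.048,0,0,0,0],[0.075,-0.002,-0.035,0,0,0,0],[0.075,-0.002,-0.0195,0,0,0,0],[0.075,0,0,0,0,0,0],[0.075,0,0,0,0,0,0]]])

```text
t: 12.85
position: [0.5126, 0.2596, 0.1309]
orientation: [180.0, 0.0, 0.1]
force: [0.4, -0.1, 0.1]
finger_gap: 0.0747
```

Run:
```python
from m import *
o=bot.get_obs(); print(o['position'],o['force'],o['finger_gap'])
for c in('top','side'):
  f=bot.grab_frame(c)
  for d in dishes(f): print(d)
```

```text
[0.51264019 0.25956258 0.13090984] [ 0.44960665 -0.14979736  0.1002788 ] 0.074729123181813
([0.6934, -0.3982], [0.052, 0.052, 0.017], 82, [415.0, 159.0])
([0.5906, -0.0659], [0.053, 0.052, 0.017], 300, [293.0, 202.0])
([0.5292, -0.1135], [0.055, 0.054, 0.017], 301, [312.0, 224.0])
([0.4227, 0.2972], [0.047, 0.053, 0.015], 288, [158.0, 268.0])
([0.4252, -0.0373], [0.024, 0.04, 0.015], 141, [285.0, 263.0])
([0.4261, -0.0338], [0.025, 0.042, 0.016], 103, [308.0, 215.0])
([0.7077, 0.1266], [0.082, 0.021, 0.018], 98, [197.0, 226.0])
([0.5094, 0.2607], [0.047, 0.054, 0.013], 254, [238.0, 288.0])
([0.6167, 0.3121], [0.04, 0.044, 0.017], 78, [193.0, 292.0])
([0.639, 0.386], [0.038, 0.039, 0.017], 84, [171.0, 312.0])
([0.4214, 0.2999], [0.052, 0.054, 0.013], 328, [263.0, 313.0])
([0.4823, 0.4148], [0.054, 0.053, 0.014], 373, [220.0, 344.0])
```

Call:
send_rows(increments=[[[0.075,0,0,0.03,0,0,0],[0.075,0,0,0.035,0,0,0],[0.075,0,0,0.02,0,0,0],[0.075,0,0,0.01,0,0,0],[0.075,0,0,0,0,0,0],[0.04,0,0,0,0,0,0],[0.04,0,0,0,0,0,0],[0.04,0,0,0,0,0,0],[0.04,0,0,0,0,0,0],[0.04,0,0,0,0,0,0]]])

```text
t: 13.95
position: [0.5138, 0.2599, 0.0375]
orientation: [-180.0, -0.1, -0.0]
force: [-1.1, -1.3, 6.3]
finger_gap: 0.0536
```

Call:
send_rows(increments=[[[0.04,0,0,-0.015,0,0,0],[0.04,0,0,-0.03,0,0,0],[0.04,0,0,-0.03,0,0,0],[0.04,0,0,-0.02,0,0,0],[0.04,0.006,0.02,0,0,0,0],[0.04,0.011,0.038,0,0,0,0],[0.04,0.013,0.042,0,0,0,0],[0.04,0.013,0.042,0,0,0,0],[0.04,0.013,0.042,0,0,0,0],[0.04,0.009,0.032,0,0,0,0],[0.04,0.006,0.02,0,0,0,0],[0.04,0.002,0.005,0,0,0,0]]])

```text
t: 15.15
position: [0.5863, 0.0162, 0.1319]
orientation: [180.0, -0.0, -0.2]
force: [-0.1, 0.4, -0.0]
finger_gap: 0.0536
```

Call:
send_rows(increments=[[[0.04,0,0,0,0,0,0],[0.04,0,0,0,0,0,0]]])

```text
t: 15.35
position: [0.5855, 0.0196, 0.1313]
orientation: [-180.0, 0.0, 0.0]
force: [-0.6, 0.2, -0.9]
finger_gap: 0.0537
```

Call:
send_rows(increments=[[[0.04,0,0,0.02,0,0,0],[0.04,0,0,0.03,0,0,0],[0.04,0,0,0.02,0,0,0],[0.04,0,0,0.01,0,0,0],[0.04,0,0,0.004,0,0,0],[0.04,0,0,0.003,0,0,0],[0.04,0,0,0.002,0,0,0],[0.04,0,0,0,0,0,0],[0.04,0,0,0,0,0,0]]])

```text
t: 16.25
position: [0.5863, 0.0185, 0.0429]
orientation: [180.0, -0.1, -0.0]
force: [-0.3, -0.1, -0.4]
finger_gap: 0.0532
```

Call:
send_rows(increments=[[[0.063,0,0,0,0,0,0],[0.063,0,0,0,0,0,0],[0.063,0,0,0,0,0,0],[0.063,0,0,-0.02,0,0,0],[0.063,0,0,-0.035,0,0,0],[0.075,0,0,-0.035,0,0,0],[0.075,-0.012,-0.02,0,0,0,0],[0.075,-0.027,-0.046,0,0,0,0],[0.075,-0.027,-0.046,0,0,0,0],[0.075,-0.027,-0.046,0,0,0,0],[0.075,-0.027,-0.046,0,0,0,0]]])

```text
t: 17.35
position: [0.4715, 0.2124, 0.1323]
orientation: [-180.0, -0.0, -0.0]
force: [0.8, 0.2, 0.3]
finger_gap: 0.0749
```

Call:
send_rows(increments=[[[0.075,-0.024,-0.042,0,0,0,0],[0.075,-0.014,-0.024,0,0,0,0],[0.075,-0.0055,-0.01,0,0,0,0],[0.075,0,0,0,0,0,0],[0.075,0,0,0,0,0,0]]])

```text
t: 17.85
position: [0.4296, 0.2863, 0.132]
orientation: [180.0, -0.0, -0.0]
force: [-0.5, -0.1, -0.2]
finger_gap: 0.0748
```

Run:
```python
from m import *
o=bot.get_obs(); print(o['position'],o['force'],o['finger_gap'])
for c in('top','side'):
  f=bot.grab_frame(c)
  for d in dishes(f): print(d)
```

```text
[0.42961162 0.28631659 0.13204462] [-0.46238385 -0.11345958 -0.21505687] 0.074755458962779
([0.6954, -0.4005], [0.052, 0.046, 0.017], 74, [415.0, 159.0])
([0.6402, 0.3772], [0.039, 0.04, 0.018], 58, [131.0, 190.0])
([0.6108, 0.2978], [0.032, 0.046, 0.018], 42, [161.0, 200.0])
([0.5697, -0.0779], [0.1, 0.08, 0.018], 603, [298.0, 210.0])
([0.584, 0.017], [0.051, 0.052, 0.017], 294, [263.0, 205.0])
([0.425, -0.0372], [0.024, 0.04, 0.017], 139, [285.0, 263.0])
([0.6809, -0.3719], [0.067, 0.047, 0.018], 74, [274.0, 123.0])
([0.7069, 0.1236], [0.083, 0.027, 0.018], 101, [198.0, 226.0])
([0.6168, 0.3123], [0.047, 0.045, 0.018], 74, [193.0, 292.0])
([0.6383, 0.3849], [0.035, 0.04, 0.018], 88, [171.0, 312.0])
([0.4199, 0.2998], [0.053, 0.053, 0.013], 284, [264.0, 314.0])
([0.4822, 0.4146], [0.053, 0.053, 0.015], 371, [220.0, 344.0])
```

Run:
```python
from m import *
f=bot.grab_frame('top');cv2.imwrite('pics/crop2.png',cv2.resize(f['img'][130:290,205:365,::-1],None,fx=3.5,fy=3.5,interpolation=2))
print([(np.round(s['uv']).tolist(),round(s['conf'],2),np.round(world(f,*s['uv'],z=.046),3).tolist()) for s in bot.spot_in(f,'dish1_mid')])
W=cloud(f); k=(W[...,2]>.038)&(W[...,2]<.056)&(W[...,0]>.5)&(W[...,0]<.63)&(W[...,1]>-.15)&(W[...,1]<-.03)
p=W[k][:,:2]; print(cv2.kmeans(p.astype('float32'),2,None,(3,50,1e-5),5,0)[2])
```

```text
[([289.0, 147.0], 0.65, [0.746, -0.058, 0.046]), ([265.0, 206.0], 0.63, [0.58, 0.012, 0.046])]
[[ 0.5450779  -0.09063946]
 [ 0.5922272  -0.06391996]]
```

View pics/crop2.png

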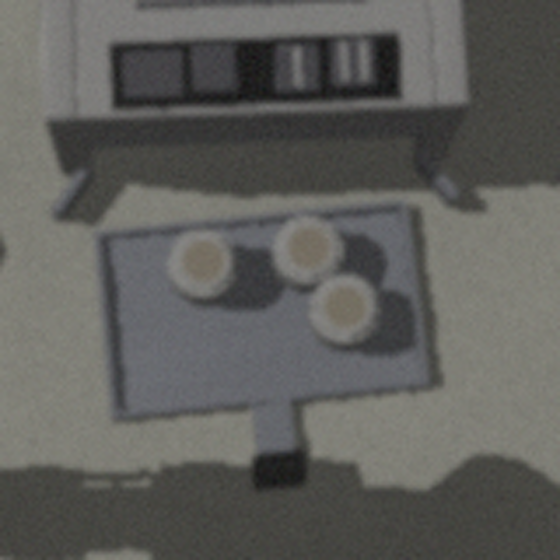

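The dish at N1 was knocked to (.545,-.091). It still stands inside the tray, touching its neighbour. I shift the remaining placements to keep clear of it.

Call:
send_rows(increments=[[[0.075,-0.008,-0.0125,0.02,0,0,0],[0.075,0,0,0.03,0,0,0],[0.075,0,0,0.025,0,0,0],[0.075,0,0,0.015,0,0,0],[0.075,0,0,0.0055,0,0,0],[0.075,0,0,0,0,0,0],[0.04,0,0,0,0,0,0],[0.04,0,0,0,0,0,0],[0.04,0,0,0,0,0,0],[0.04,0,0,0,0,0,0],[0.04,0,0,0,0,0,0]]])

```text
t: 19.15
position: [0.4218, 0.2998, 0.0376]
orientation: [-180.0, -0.1, -0.0]
force: [-0.4, -1.4, 7.4]
finger_gap: 0.0535
```

Call:
send_rows(increments=[[[0.04,0,0,-0.015,0,0,0],[0.04,0,0,-0.03,0,0,0],[0.04,0,0,-0.03,0,0,0],[0.04,0,0,-0.02,0,0,0],[0.04,0.006,0.02,0,0,0,0],[0.04,0.011,0.036,0,0,0,0],[0.04,0.014,0.045,0,0,0,0],[0.04,0.014,0.045,0,0,0,0],[0.04,0.014,0.045,0,0,0,0],[0.04,0.014,0.045,0,0,0,0],[0.04,0.012,0.037,0,0,0,0]]])

```text
t: 20.25
position: [0.5064, 0.0242, 0.1326]
orientation: [180.0, -0.0, -0.0]
force: [0.7, -0.3, -1.3]
finger_gap: 0.0539
```

Call:
send_rows(increments=[[[0.04,0.008,0.025,0,0,0,0],[0.04,0.004,0.013,0,0,0,0],[0.04,0,0,0,0,0,0],[0.04,0,0,0,0,0,0]]])

```text
t: 20.65
position: [0.5177, -0.0106, 0.1316]
orientation: [-180.0, 0.0, -0.0]
force: [0.4, -0.6, -0.9]
finger_gap: 0.0536
```

Run:
```python
from m import *
o=bot.get_obs(); print(o['t'],o['position'],o['force'],o['finger_gap'])
f=bot.grab_frame('side')
for d in dishes(f): print(d)
```

```text
20.65 [ 0.51768702 -0.01060837  0.13160944] [ 0.37948218 -0.59098823 -0.92034469] 0.05363300884353111
([0.5844, 0.0203], [0.054, 0.057, 0.017], 230, [251.0, 212.0])
([0.4256, -0.0343], [0.026, 0.042, 0.017], 107, [308.0, 215.0])
([0.7084, 0.1238], [0.082, 0.026, 0.018], 101, [198.0, 226.0])
([0.6155, 0.3137], [0.047, 0.042, 0.018], 75, [193.0, 292.0])
([0.638, 0.3866], [0.037, 0.04, 0.017], 86, [171.0, 312.0])
([0.4826, 0.4149], [0.052, 0.053, 0.013], 367, [220.0, 344.0])
```

Call:
send_rows(increments=[[[0.04,0,0,0.02,0,0,0],[0.04,0,0,0.03,0,0,0],[0.04,0,0,0.02,0,0,0],[0.04,0,0,0.01,0,0,0],[0.04,0,0,0.004,0,0,0],[0.04,0,0,0.003,0,0,0],[0.04,0,0,0.002,0,0,0],[0.04,0,0,0,0,0,0],[0.04,0,0,0,0,0,0]]])

```text
t: 21.6
position: [0.5186, -0.0116, 0.0433]
orientation: [180.0, -0.1, -0.0]
force: [-0.2, -0.2, -2.0]
finger_gap: 0.0536
```

Call:
send_rows(increments=[[[0.062,0,0,0,0,0,0],[0.062,0,0,0,0,0,0],[0.062,0,0,0,0,0,0],[0.062,0,0,-0.02,0,0,0],[0.062,0,0,-0.035,0,0,0],[0.075,0,0,-0.035,0,0,0],[0.075,-0.002,-0.02,0,0,0,0],[0.075,-0.004,-0.045,0,0,0,0],[0.075,-0.004,-0.045,0,0,0,0],[0.075,-0.004,-0.045,0,0,0,0],[0.075,-0.004,-0.045,0,0,0,0],[0.075,-0.004,-0.045,0,0,0,0]]])

```text
t: 22.8
position: [0.4957, 0.2353, 0.1328]
orientation: [-180.0, -0.0, -0.0]
force: [0.7, -0.6, -1.2]
finger_gap: 0.0753
```

Call:
send_rows(increments=[[[0.075,-0.004,-0.045,0,0,0,0],[0.075,-0.004,-0.045,0,0,0,0],[0.075,-0.004,-0.045,0,0,0,0],[0.075,-0.0025,-0.03,0,0,0,0],[0.075,0,-0.015,0,0,0,0],[0.075,0,0,0,0,0,-0.12],[0.075,0,0,0,0,0,-0.12],[0.075,0,0,0,0,0,-0.12],[0.075,0,0,0,0,0,-0.12],[0.075,0,0,0,0,0,-0.12],[0.075,0,0,0,0,0,-0.12],[0.075,0,0,0,0,0,-0.12]]])

```text
t: 24.0
position: [0.4821, 0.4124, 0.1325]
orientation: [180.0, 0.0, 48.3]
force: [-0.7, 1.0, 0.3]
finger_gap: 0.0752
```

Call:
send_rows(increments=[[[0.075,0,0,0,0,0,-0.12],[0.075,0,0,0,0,0,-0.12],[0.075,0,0,0,0,0,-0.12],[0.075,0,0,0,0,0,-0.12],[0.075,0,0,0,0,0,-0.12],[0.075,0,0,0,0,0,-0.12],[0.075,0,0,0,0,0,-0.0108],[0.075,0,0,0,0,0,0],[0.075,0,0,0,0,0,0]]])

```text
t: 24.9
position: [0.4818, 0.4131, 0.1325]
orientation: [-180.0, 0.0, 89.8]
force: [0.1, -0.2, 0.2]
finger_gap: 0.0751
```

Run:
```python
from m import *
o=bot.get_obs(); print(o['t'],o['position'],o['orientation'],o['q'])
for c in('top','side'):
  f=bot.grab_frame(c); save(f,'g5%s.png'%c)
  for d in dishes(f): print(d)
```

```text
24.9 [0.48179718 0.41311165 0.1325052 ] [-1.79999447e+02  9.93076373e-03  8.98038055e+01] [ 3.59882114e+01  1.64328569e+01  8.56591610e+01 -7.86320287e-03
  7.79142914e+01  3.61860527e+01]
([0.6943, -0.3974], [0.052, 0.05, 0.017], 84, [415.0, 159.0])
([0.6404, 0.3771], [0.039, 0.042, 0.018], 63, [131.0, 190.0])
([0.5696, -0.0765], [0.1, 0.08, 0.017], 597, [298.0, 210.0])
([0.5844, 0.017], [0.052, 0.052, 0.017], 300, [263.0, 205.0])
([0.5176, -0.0134], [0.052, 0.051, 0.018], 307, [275.0, 229.0])
([0.4864, 0.4037], [0.047, 0.042, 0.016], 144, [119.0, 244.0])
([0.4251, -0.037], [0.025, 0.04, 0.014], 137, [285.0, 263.0])
([0.6805, -0.3693], [0.069, 0.048, 0.017], 70, [274.0, 123.0])
([0.5185, -0.0122], [0.052, 0.054, 0.016], 162, [276.0, 210.0])
([0.5784, 0.0278], [0.045, 0.041, 0.017], 114, [253.0, 215.0])
([0.639, 0.3934], [0.036, 0.026, 0.018], 52, [169.0, 314.0])
([0.4823, 0.4146], [0.054, 0.052, 0.013], 369, [220.0, 344.0])
```

Call:
send_rows(increments=[[[0.075,0.0005,0,0.02,0,0,0],[0.075,0,0,0.03,0,0,0],[0.075,0,0,0.025,0,0,0],[0.075,0,0,0.015,0,0,0],[0.075,0,0,0.006,0,0,0],[0.075,0,0,0,0,0,0],[0.04,0,0,0,0,0,0],[0.04,0,0,0,0,0,0],[0.04,0,0,0,0,0,0],[0.04,0,0,0,0,0,0],[0.04,0,0,0,0,0,0]]])

```text
t: 26.1
position: [0.4826, 0.4146, 0.038]
orientation: [179.9, -0.1, 90.0]
force: [0.4, -0.9, 6.3]
finger_gap: 0.0537
```

Call:
send_rows(increments=[[[0.04,0,0,-0.015,0,0,0],[0.04,0,0,-0.03,0,0,0],[0.04,0,0,-0.03,0,0,0],[0.04,0,0,-0.02,0,0,0],[0.04,-0.02,0.002,0,0,0,0],[0.04,-0.036,0.0035,0,0,0,0],[0.04,-0.045,0.0043,0,0,0,0],[0.04,-0.045,0.0043,0,0,0,0],[0.04,-0.045,0.0043,0,0,0,0],[0.04,-0.045,0.0043,0,0,0,0],[0.04,-0.045,0.0043,0,0,0,0]]])

```text
t: 27.2
position: [0.5081, 0.1314, 0.1322]
orientation: [180.0, -0.0, 90.0]
force: [0.2, 0.4, -1.4]
finger_gap: 0.0536
```

Call:
send_rows(increments=[[[0.04,-0.04,0.004,0,0,0,0],[0.04,-0.024,0.0025,0,0,0,0],[0.04,-0.012,0.001,0,0,0,0],[0.04,0,0,0,0,0,0],[0.04,0,0,0,0,0,0]]])

```text
t: 27.7
position: [0.5159, 0.0579, 0.1317]
orientation: [-180.0, -0.0, 90.0]
force: [0.9, 1.2, 0.3]
finger_gap: 0.0538
```

Call:
send_rows(increments=[[[0.04,-0.002,0,0.02,0,0,0],[0.04,0,0,0.03,0,0,0],[0.04,0,0,0.02,0,0,0],[0.04,0,0,0.01,0,0,0],[0.04,0,0,0.004,0,0,0],[0.04,0,0,0.003,0,0,0],[0.04,0,0,0.002,0,0,0],[0.04,0,0,0,0,0,0],[0.04,0,0,0,0,0,0]]])

```text
t: 28.6
position: [0.5166, 0.055, 0.0433]
orientation: [179.9, -0.0, 90.0]
force: [0.4, 0.2, -0.9]
finger_gap: 0.0539
```

Call:
send_rows(increments=[[[0.062,0,0,0,0,0,0],[0.062,0,0,0,0,0,0],[0.062,0,0,0,0,0,0],[0.062,0,0,-0.02,0,0,0],[0.062,0,0,-0.035,0,0,0],[0.062,0,0,-0.035,0,0,0],[0.062,-0.02,-0.02,0,0,0,0],[0.062,-0.03,-0.03,0,0,0,0],[0.062,-0.03,-0.03,0,0,0,0],[0.062,-0.011,-0.011,0,0,0,0]]])

```text
t: 29.6
position: [0.4229, -0.0376, 0.1323]
orientation: [-180.0, 0.0, 89.9]
force: [0.4, 0.9, -0.1]
finger_gap: 0.062
```

Call:
send_rows(increments=[[[0.062,0,0,0,0,0,0.135],[0.062,0,0,0,0,0,0.135],[0.062,0,0,0,0,0,0.135],[0.062,0,0,0,0,0,0.135],[0.062,0,0,0,0,0,0.135],[0.062,0,0,0,0,0,0.135],[0.062,0,0,0,0,0,0.135],[0.062,0,0,0,0,0,0.135],[0.062,0,0,0,0,0,0.135],[0.062,0,0,0,0,0,0.135],[0.062,0,0,0,0,0,0.142],[0.062,0,0,0,0,0,0]]])

```text
t: 30.8
position: [0.4251, -0.036, 0.1327]
orientation: [180.0, -0.0, 4.4]
force: [-0.2, -0.4, 0.9]
finger_gap: 0.0618
```

Run:
```python
from m import *
o=bot.get_obs(); print(o['t'],o['position'],o['orientation'])
for c in('top','side'):
  f=bot.grab_frame(c); save(f,'g6%s.png'%c)
  for d in dishes(f): print(d)
```

```text
30.8 [ 0.42505755 -0.03602785  0.13265603] [ 1.79996703e+02 -1.75249964e-02  4.35935624e+00]
([0.6945, -0.3965], [0.051, 0.051, 0.017], 76, [415.0, 159.0])
([0.6402, 0.3772], [0.039, 0.041, 0.018], 55, [131.0, 190.0])
([0.5835, -0.076], [0.072, 0.08, 0.018], 406, [296.0, 204.0])
([0.5866, 0.0174], [0.051, 0.052, 0.016], 233, [262.0, 204.0])
([0.5138, 0.057], [0.054, 0.046, 0.017], 275, [249.0, 231.0])
([0.6827, -0.3691], [0.068, 0.042, 0.017], 75, [274.0, 123.0])
([0.569, -0.0732], [0.099, 0.085, 0.018], 421, [269.0, 191.0])
([0.5847, 0.0203], [0.054, 0.056, 0.018], 225, [251.0, 212.0])
([0.5178, -0.0096], [0.053, 0.059, 0.017], 227, [276.0, 212.0])
([0.4254, -0.0339], [0.026, 0.042, 0.016], 104, [308.0, 215.0])
([0.7074, 0.1233], [0.083, 0.026, 0.018], 100, [198.0, 226.0])
([0.514, 0.0563], [0.052, 0.056, 0.017], 243, [268.0, 228.0])
([0.6154, 0.3118], [0.042, 0.045, 0.018], 68, [193.0, 292.0])
([0.6391, 0.3864], [0.037, 0.04, 0.018], 83, [171.0, 312.0])
```

View pics/g6side.png

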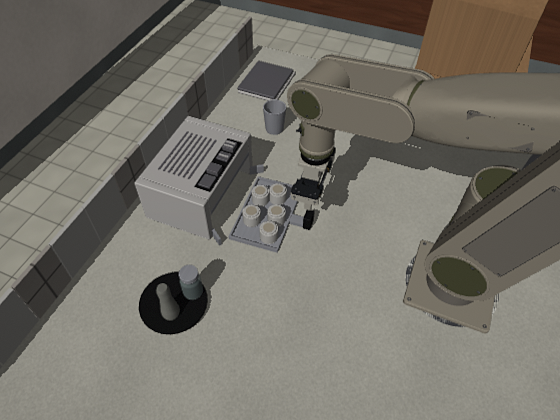

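All five stand on the tray: (260,192), (278,190), (251,213), (276,212), (268,229). Now grip the handle.

Call:
send_rows(increments=[[[0.062,0,0,0.02,0,0,0],[0.062,0,0,0.03,0,0,0],[0.062,0,0,0.03,0,0,0],[0.062,0,0,0.016,0,0,0],[0.062,0,0,0,0,0,0],[0.03,0,0,0,0,0,0],[0.03,0,0,0,0,0,0],[0.03,0,0,0,0,0,0],[0.03,0,0,0,0,0,0],[0.03,0,0,0,0,0,0]]], grip_force=20)

```text
t: 31.9
position: [0.4261, -0.0362, 0.0378]
orientation: [180.0, -0.1, 4.5]
force: [-1.2, 0.1, 7.0]
finger_gap: 0.0401
```

Run:
```python
from m import *
o=bot.get_obs(); print(o['t'],o['position'],o['orientation'])
f=bot.grab_frame('side')
for d in dishes(f): print(d)
```

```text
31.9 [ 0.42612701 -0.03623099  0.03784404] [ 1.79956512e+02 -1.28564269e-01  4.52630041e+00]
([0.6821, -0.3701], [0.068, 0.047, 0.017], 77, [274.0, 123.0])
([0.5688, -0.0729], [0.1, 0.084, 0.018], 416, [269.0, 191.0])
([0.5847, 0.0201], [0.054, 0.054, 0.017], 231, [251.0, 212.0])
([0.5176, -0.0093], [0.054, 0.056, 0.018], 230, [276.0, 212.0])
([0.7068, 0.1245], [0.081, 0.025, 0.018], 112, [198.0, 226.0])
([0.5132, 0.0571], [0.052, 0.055, 0.017], 248, [268.0, 229.0])
([0.6158, 0.3122], [0.041, 0.045, 0.018], 74, [193.0, 292.0])
([0.6399, 0.3869], [0.037, 0.039, 0.017], 85, [171.0, 312.0])
```

Call:
send_rows(increments=[[[0.03,0,0,0,0,0,0],[0.03,0,0,0,0,0,0],[0.03,0,-0.001,0,0,0,0.01],[0.03,0,-0.001,0,0,0,0.01],[0.03,0,-0.0015,0,0,0,0.01],[0.03,0,-0.0015,0,0,0,0.01],[0.03,0,-0.0015,0,0,0,0.01],[0.03,0,-0.0015,0,0,0,0.012],[0.03,0,0,0,0,0,0],[0.03,0,0,0,0,0,0]]], grip_force=50)

```text
t: 32.95
position: [0.4257, -0.0284, 0.0378]
orientation: [179.9, -0.1, 1.0]
force: [-1.2, -0.7, 7.1]
finger_gap: 0.0397
```

```bash
cat > tr.py <<'E'
from m import *
o=bot.get_obs(); print(o['t'],o['position'],o['orientation'],o['force'],o['finger_gap'])
f=bot.grab_frame('side');W=cloud(f)
for d in dishes(f,W)[1:8]: print(d)
for y in (-.14,-.12,-.1,-.08,-.06,-.04,0.0,.02,.04,.06,.08):
    k=(abs(W[...,1]-y)<.006)&(W[...,2]>.010)&(W[...,2]<.02)&(W[...,0]>.45)&(W[...,0]<.66); x=np.sort(W[k][:,0]); print('rim y',y,np.round(x,3).tolist())
E
python3 tr.py
```

```text
32.95 [ 0.42573871 -0.02844184  0.03782858] [ 1.79939219e+02 -1.31045007e-01  9.88710289e-01] [-1.19678639 -0.72244305  7.08886772] 0.039717265416150824
([0.5668, -0.0743], [0.101, 0.078, 0.017], 414, [270.0, 191.0])
([0.5873, 0.0189], [0.054, 0.053, 0.017], 226, [251.0, 211.0])
([0.5183, -0.0065], [0.054, 0.056, 0.017], 232, [275.0, 212.0])
([0.7077, 0.123], [0.082, 0.03, 0.018], 102, [198.0, 226.0])
([0.5184, 0.0591], [0.054, 0.054, 0.017], 248, [266.0, 229.0])
([0.6156, 0.3125], [0.041, 0.043, 0.018], 76, [193.0, 292.0])
([0.6392, 0.3859], [0.037, 0.04, 0.017], 81, [171.0, 312.0])
rim y -0.14 [0.514, 0.515, 0.521, 0.521, 0.524, 0.525, 0.528, 0.531, 0.535, 0.54, 0.541, 0.542, 0.545, 0.545, 0.549, 0.552, 0.559, 0.561, 0.563, 0.583, 0.587, 0.589, 0.59, 0.593, 0.6, 0.604, 0.604, 0.608, 0.611, 0.614, 0.624, 0.624, 0.625, 0.629, 0.629, 0.63, 0.632, 0.633]
rim y -0.12 [0.487, 0.488, 0.627, 0.629, 0.63, 0.63, 0.631, 0.632, 0.633]
rim y -0.1 [0.485, 0.488, 0.518, 0.628, 0.63, 0.632]
rim y -0.08 [0.516, 0.517, 0.518, 0.518, 0.52, 0.523, 0.567, 0.568, 0.627, 0.628, 0.63, 0.631]
rim y -0.06 [
[... 703 characters left out ...]
 0.569, 0.57, 0.572, 0.572, 0.574, 0.575, 0.577, 0.578, 0.578, 0.579, 0.58, 0.582, 0.583, 0.585, 0.589, 0.592, 0.592, 0.593, 0.593, 0.595, 0.596, 0.596, 0.6, 0.606, 0.623, 0.624, 0.624, 0.625, 0.626, 0.627, 0.627, 0.628, 0.63]
rim y 0.06 [0.478, 0.48, 0.48, 0.481, 0.481, 0.483, 0.483, 0.484, 0.493, 0.493, 0.493, 0.494, 0.554, 0.618, 0.621, 0.623, 0.624, 0.625, 0.625, 0.626, 0.627, 0.627, 0.629]
rim y 0.08 [0.478, 0.479, 0.479, 0.481, 0.481, 0.5, 0.501, 0.502, 0.502, 0.504, 0.504, 0.505, 0.506, 0.507, 0.508, 0.509, 0.51, 0.511, 0.513, 0.513, 0.516, 0.517, 0.518, 0.519, 0.522, 0.526, 0.528, 0.533, 0.534, 0.539, 0.539, 0.541, 0.549, 0.583, 0.623, 0.623, 0.625, 0.625, 0.625, 0.625, 0.626, 0.628]
```

Call:
send_rows(increments=[[[0.03,0.004,0,0,0,0,0],[0.03,0.008,0,0,0,0,0],[0.03,0.008,0,0,0,0,0],[0.03,0.008,0,0,0,0,0],[0.03,0.008,0,0,0,0,0],[0.03,0.006,0,0,0,0,0],[0.03,0.004,0,0,0,0,0],[0.03,0.002,0,0,0,0,0],[0.03,0,0,0,0,0,0]]])

```text
t: 33.9
position: [0.4698, -0.0273, 0.0373]
orientation: [-180.0, 0.4, 1.0]
force: [-23.1, -0.1, 25.5]
finger_gap: 0.0395
```

Call:
send_rows(increments=[[[0.03,0.004,0,0,0,0,0],[0.03,0.008,0,0,0,0,0],[0.03,0.01,0,0,0,0,0],[0.03,0.01,0,0,0,0,0],[0.03,0.01,0,0,0,0,0],[0.03,0.008,0,0,0,0,0],[0.03,0.004,0,0,0,0,0],[0.03,0.002,0,0,0,0,0],[0.03,0,0,0,0,0,0]]])

```text
t: 34.8
position: [0.5261, -0.0263, 0.0373]
orientation: [-180.0, 0.4, 1.0]
force: [-19.3, -1.0, 21.5]
finger_gap: 0.0397
```

Run:
```python
from m import *
o=bot.get_obs(); print(o['t'],o['position'],o['orientation'],o['force'],o['wrist_torque'])
f=bot.grab_frame('side'); save(f,'g7.png')
for d in dishes(f): print(d)
```

```text
34.8 [ 0.52605224 -0.0263397   0.03728365] [-179.99897049    0.36077617    0.9816227 ] [-19.28211544  -1.00780945  21.5302255 ] [-0.05634503  3.20511068 -0.00906055]
([0.6532, -0.0727], [0.076, 0.077, 0.017], 303, [244.0, 182.0])
([0.6747, 0.0198], [0.03, 0.052, 0.017], 127, [223.0, 202.0])
([0.6187, -0.005], [0.05, 0.055, 0.017], 201, [245.0, 202.0])
([0.6166, 0.0615], [0.053, 0.059, 0.017], 234, [235.0, 218.0])
([0.7075, 0.1238], [0.082, 0.025, 0.018], 96, [198.0, 226.0])
([0.616, 0.3117], [0.042, 0.044, 0.018], 76, [193.0, 292.0])
([0.6381, 0.3852], [0.036, 0.04, 0.017], 79, [171.0, 312.0])
```

View pics/g7.png

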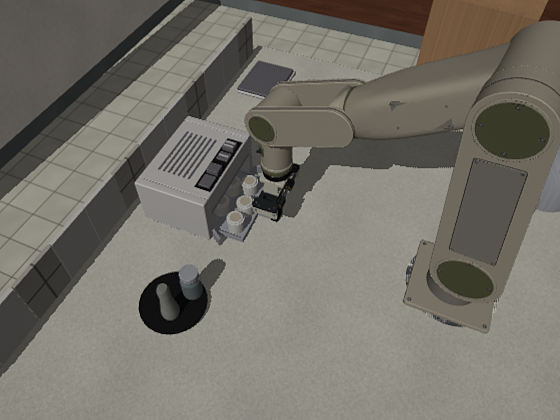

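Call:
send_rows(increments=[[[0.03,0.004,0,-0.001,0,0,0],[0.03,0.008,0,0,0,0,0],[0.03,0.01,0,0,0,0,0],[0.03,0.01,0,0,0,0,0],[0.03,0.01,0,0,0,0,0],[0.03,0.008,0,0,0,0,0],[0.03,0.004,0,0,0,0,0],[0.03,0.002,0,0,0,0,0],[0.03,0,0,0,0,0,0]]])

```text
t: 35.75
position: [0.5827, -0.0253, 0.0373]
orientation: [-180.0, 0.3, 1.0]
force: [-9.7, -0.7, 7.9]
finger_gap: 0.0403
```

Run:
```python
from m import *
o=bot.get_obs(); print(o['t'],o['position'],o['orientation'],o['force'],o['wrist_torque'])
f=bot.grab_frame('side'); save(f,'g8.png')
for d in dishes(f): print(d)
```

```text
35.75 [ 0.58273725 -0.02530262  0.03732753] [-179.98908411    0.25926299    0.96962013] [-9.69305711 -0.74845147  7.87954334] [-0.02193617  1.65896347 -0.04121523]
([0.6804, -0.082], [0.022, 0.047, 0.016], 73, [237.0, 178.0])
([0.6705, -0.0035], [0.038, 0.056, 0.017], 151, [228.0, 197.0])
([0.6678, 0.0609], [0.039, 0.056, 0.017], 190, [219.0, 213.0])
([0.708, 0.1237], [0.083, 0.025, 0.017], 101, [198.0, 226.0])
([0.6153, 0.3129], [0.041, 0.045, 0.018], 71, [194.0, 292.0])
([0.639, 0.3874], [0.039, 0.041, 0.018], 86, [171.0, 312.0])
```

Call:
send_rows(increments=[[[0.03,0.004,0,0,0,0,0],[0.03,0.008,0,0,0,0,0],[0.03,0.008,0,0,0,0,0],[0.03,0.005,0,0,0,0,0],[0.03,0.003,0,0,0,0,0],[0.03,0.002,0,0,0,0,0],[0.03,0,0,0,0,0,0],[0.03,0,0,0,0,0,0]]])

```text
t: 36.6
position: [0.6127, -0.0248, 0.0373]
orientation: [-180.0, 0.2, 1.0]
force: [-9.6, 0.8, 6.5]
finger_gap: 0.0399
```

Call:
send_rows(increments=[[[0.03,0.0015,0,0,0,0,0],[0.03,0.0015,0,0,0,0,0],[0.03,0.001,0,0,0,0,0],[0.03,0,0,0,0,0,0]]])

```text
t: 37.0
position: [0.6165, -0.0248, 0.0374]
orientation: [-180.0, 0.3, 1.0]
force: [-10.6, -1.0, 8.1]
finger_gap: 0.0399
```

Call:
send_rows(increments=[[[0.03,0.001,0,0,0,0,0],[0.03,0.001,0,0,0,0,0],[0.03,0,0,0,0,0,0]]])

```text
t: 37.3
position: [0.6184, -0.0247, 0.0374]
orientation: [-180.0, 0.3, 1.0]
force: [-11.3, -0.1, 8.1]
finger_gap: 0.0398
```

Run:
```python
from m import *
o=bot.get_obs(); print(o['t'],o['position'],o['orientation'],o['force'],o['wrist_torque'])
fs=[bot.grab_frame(c) for c in('side','top')]
cv2.imwrite('pics/g9.png',np.hstack([cv2.resize(f['img'][130:260,170:300,::-1],(400,400)) if i==0 else cv2.resize(f['img'][120:260,205:345,::-1],(400,400)) for i,f in enumerate(fs)]))
for d in dishes(fs[0]): print(d)
```

```text
37.3 [ 0.61841533 -0.02472532  0.03735433] [-179.98905896    0.27889736    0.96919053] [-11.30989317  -0.06492474   8.07819547] [-0.07181217  1.84950546 -0.07079449]
([0.7085, 0.1231], [0.083, 0.027, 0.018], 112, [198.0, 226.0])
([0.6169, 0.3121], [0.042, 0.043, 0.017], 70, [194.0, 292.0])
([0.6385, 0.3864], [0.034, 0.042, 0.018], 82, [171.0, 312.0])
```

View pics/g9.png

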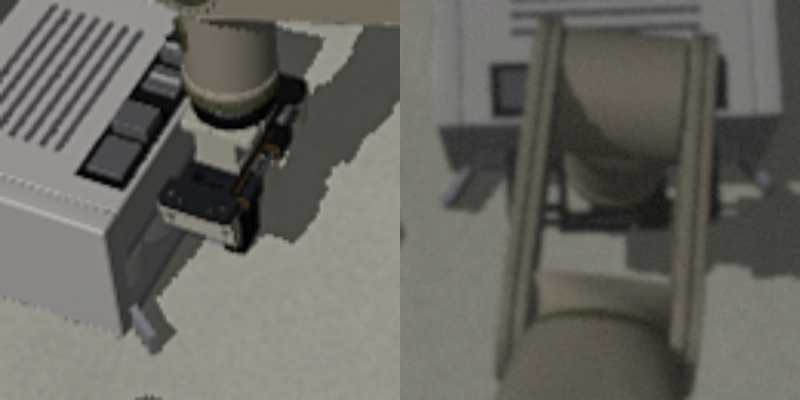

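Call:
send_rows(increments=[[[0.06,0,0,0,0,0,0],[0.06,0,0,0,0,0,0],[0.06,0,0,0,0,0,0],[0.06,0,0,-0.01,0,0,0],[0.06,0,0,-0.03,0,0,0],[0.06,0,0,-0.045,0,0,0],[0.0,0,0,-0.045,0,0,0],[0.0,0,0,-0.04,0,0,0],[0.0,0,0,-0.02,0,0,0],[0.0,0,0,0,0,0,0],[0.0,0,0,0,0,0,0]]])

```text
t: 38.5
position: [0.6207, -0.0248, 0.2279]
orientation: [180.0, -0.1, 1.0]
force: [0.4, -0.7, -0.6]
finger_gap: 0.0248
```

Run:
```python
from m import *
o=bot.get_obs(); print(o['t'],o['position'],o['orientation'],o['force'],o['finger_gap'])
for c in('side','top'):
  f=bot.grab_frame(c); W=cloud(f); save(f,'g10%s.png'%c)
  k=(W[...,2]>.043)&(W[...,2]<.056)&(W[...,0]>.56)&(W[...,0]<.65)&(abs(W[...,1]+.025)<.04); p=W[k]
  if len(p): print(c,len(p),np.percentile(p,2,0),np.percentile(p,98,0))
```

```text
38.5 [ 0.6207481  -0.02475494  0.22791738] [ 1.79992119e+02 -6.21258368e-02  9.52201797e-01] [ 0.38082592 -0.73713865 -0.63164372] 0.02477858110031864
side 89 [ 0.60473364 -0.04205275  0.04433244] [ 0.62793227 -0.00393189  0.05382106]
top 125 [ 0.60506082 -0.04361939  0.04339296] [ 0.62773427 -0.00573228  0.05539058]
```

View pics/g10side.png

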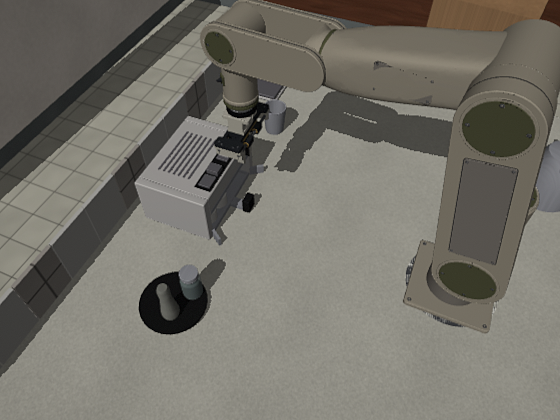

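Handle at (.616, -.024) puts the tray 76 mm into the bay, so it is home (nominal 77). Next the hot key.

Call:
send_rows(increments=[[[0.0,0.02,0.018,0,0,0,0],[0.0,0.03,0.026,0,0,0,0],[0.0,0.02,0.018,0,0,0,0],[0.0,0.01,0.008,0,0,0,0],[0.0,0,0,0,0,0,0],[0.0,0,0,0.02,0,0,0],[0.0,0,0,0,0,0,0],[0.0,0,0,0,0,0,0]]])

```text
t: 39.4
position: [0.7004, -0.0926, 0.206]
orientation: [-180.0, 0.2, 1.0]
force: [0.1, -0.3, 0.5]
finger_gap: 0.0008
```

Run:
```python
from m import *
o=bot.get_obs(); print(o['t'],o['position'],o['orientation'],o['force'],o['finger_gap'])
f=bot.grab_frame('side'); cv2.imwrite('pics/g11.png',cv2.resize(f['img'][90:250,140:300,::-1],None,fx=3.5,fy=3.5,interpolation=2))
```

```text
39.4 [ 0.70038944 -0.09258583  0.20604496] [-179.95306893    0.18656668    0.98125326] [ 0.05922794 -0.30081288  0.51241997] 0.0008300225289894358
```

View pics/g11.png

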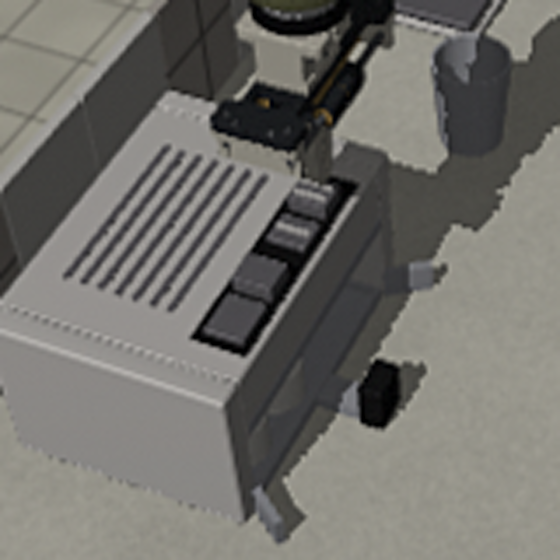

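Call:
send_rows(increments=[[[0.0,0,0.001,0.012,0,0,0],[0.0,0,0,0.004,0,0,0],[0.0,0,0,0.004,0,0,0],[0.0,0,0,0.004,0,0,0],[0.0,0,0,0.003,0,0,0],[0.0,0,0,0,0,0,0]]])

```text
t: 40.05
position: [0.7019, -0.0944, 0.1806]
orientation: [180.0, -0.0, 1.0]
force: [0.1, 0.0, 0.6]
finger_gap: 0.0004
```

Call:
send_rows(increments=[[[0.0,0,0,0.0015,0,0,0],[0.0,0,0,0,0,0,0],[0.0,0,0,0.001,0,0,0],[0.0,0,0,0,0,0,0]]])

```text
t: 40.45
position: [0.7021, -0.0945, 0.1803]
orientation: [180.0, -0.1, 1.0]
force: [-5.5, 0.5, 11.0]
finger_gap: 0.0003
```

Call:
send_rows(increments=[[[0.0,0,0,-0.025,0,0,0],[0.0,0,0,-0.025,0,0,0],[0.0,0.0,-0.03,0,0,0,0],[0.0,0.0,-0.04,0,0,0,0],[0.0,0,-0.03,0,0,0,0],[0.0,0,0,0,0,0,0],[0.0,0,0,0,0,0,0]]])

```text
t: 41.15
position: [0.7, 0.0062, 0.2278]
orientation: [180.0, 0.0, 1.0]
force: [-0.2, -0.3, -0.7]
finger_gap: 0.0006
```

```bash
cat > k.py <<'E'
from m import *
o=bot.get_obs(); print(o['t'],o['position'],o['orientation'],o['force'],o['finger_gap'])
for c in('top','side'):
    f=bot.grab_frame(c); W=cloud(f); save(f,'k%s%d.png'%(c,o['t']))
    for n,y in(('stop',.05),('run',.0065),('gentle',-.0535),('hot',-.0935)):
        k=(abs(W[...,1]-y)<.009)&(abs(W[...,0]-.701)<.012)&(W[...,2]<.185)&(W[...,2]>.15); print(c,n,k.sum(),np.round(np.median(W[k][:,2]),4) if k.any() else None)
E
python3 k.py
```

```text
41.15 [0.70004877 0.00617108 0.22782842] [1.79979101e+02 6.04948684e-03 1.04123219e+00] [-0.21947638 -0.33042926 -0.72906215] 0.000639904084919415
top stop 68 0.1666
top run 35 0.1749
top gentle 29 0.1761
top hot 52 0.1658
side stop 39 0.1647
side run 37 0.1761
side gentle 40 0.1757
side hot 34 0.1661
```

Call:
send_rows(increments=[[[0.0,0.001,0,0.02,0,0,0],[0.0,0,0,0.014,0,0,0],[0.0,0,0,0.004,0,0,0],[0.0,0,0,0.004,0,0,0],[0.0,0,0,0.004,0,0,0],[0.0,0,0,0.003,0,0,0],[0.0,0,0,0,0,0,0]]])

```text
t: 41.95
position: [0.7014, 0.0055, 0.1803]
orientation: [180.0, -0.1, 1.0]
force: [-2.6, -0.6, 5.3]
finger_gap: 0.0006
```

Call:
send_rows(increments=[[[0.0,0,0,-0.025,0,0,0],[0.0,0,0,-0.035,0,0,0],[0.0,-0.04,0.04,-0.02,0,0,0],[0.0,-0.045,0.045,0,0,0,0],[0.0,-0.045,0.045,0,0,0,0],[0.0,-0.045,0.045,0,0,0,0],[0.0,-0.045,0.045,0,0,0,0],[0.0,0,0,0,0,0,0],[0.0,0,0,0,0,0,0]]])

```text
t: 42.85
position: [0.529, -0.1729, 0.2565]
orientation: [180.0, -0.1, 0.8]
force: [1.2, 0.2, 0.3]
finger_gap: 0.0007
```

```bash
python3 k.py
python3 - <<'E'
from m import *
for c in('side','top'):
  f=bot.grab_frame(c); W=cloud(f); save(f,'end%s.png'%c)
  k=(W[...,2]>.043)&(W[...,2]<.056)&(W[...,0]>.56)&(W[...,0]<.65)&(abs(W[...,1]+.025)<.04); p=W[k]
  if len(p): print(c,len(p),np.percentile(p,2,0),np.percentile(p,98,0))
  if c=='side': cv2.imwrite('pics/e.png',cv2.resize(f['img'][110:260,130:330,::-1],None,fx=4,fy=4,interpolation=2))
E
```

```text
42.85 [ 0.52900184 -0.17287764  0.25649684] [ 1.79984816e+02 -9.31433991e-02  8.13544149e-01] [1.16550574 0.24580033 0.3229129 ] 0.0006784003658757986
top stop 69 0.1761
top run 63 0.166
top gentle 63 0.1761
top hot 67 0.167
side stop 42 0.1754
side run 43 0.1652
side gentle 34 0.1755
side hot 37 0.1664
side 89 [ 0.6049242  -0.04218599  0.04380012] [ 0.62744528 -0.00344284  0.05454081]
top 129 [ 0.60367377 -0.04362755  0.04383708] [ 0.62791724 -0.00583119  0.0543818 ]
```

View pics/e.png

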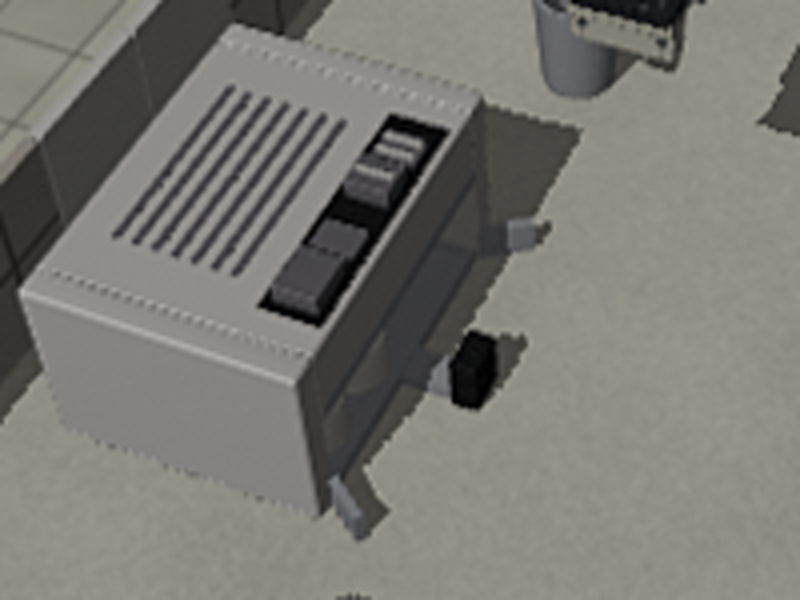

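Run and hot are down, stop and gentle are up, the tray is home and the arm is clear.

```bash
python3 -c "
from workcell import bot
print(bot.job_done())"
```

```text
the job is handed in; nothing more can be done
None
```

The job is handed in at about 43 s of the 208 s allowed. My last checks showed every key and the tray where they should be.

- **Start:** the stop key was already down, so I left it. Five ceramic dishes were on the worktop and there was no bowl, so hot was the right programme.
- **Loading:** I set all five dishes on the tray upside down. One of them was knocked a few centimetres aside on the tray while the arm was away. It stayed upright inside the rim, touching its neighbour, so I placed the last two clear of it.
- **Tray:** I gripped the handle, lined the tray up with the bay and slid it in. The push force peaked at about 23 N along the push, with about 25 N upward on the tool. After I let go, the cameras put the handle 54 mm in front of the dryer face against a nominal 53 mm. That puts the tray about 76 mm in, against 77 mm when fully home.
- **Keys:** I pressed hot, then run. Depth readings from both cameras agreed:

| Key | Top height | State |
|---|---|---|
| Run | 165–166 mm | down |
| Hot | 166–167 mm | down |
| Stop | 175–176 mm | up |
| Gentle | 176 mm | up |

**Not confirmed:**
- I felt no clear contact with the bay's end wall, so the home position rests on the camera and arm readings.
- The dishes could not be seen properly once inside the bay. I last saw them standing as the tray went in.

The jar and pestle read in the same places throughout. I never worked near the pot.

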